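Tare the balance

TASK

Tare the laboratory balance with the empty beaker on its pan: with the fingertips, push the glass top cover of the draught shield fully shut, then press the long bar-shaped tare key down and let it come up again. Be gentle with the balance, press none of its other keys, and do not touch or disturb the beaker or the jars and forceps lying near the balance.

Things in the scene. Friction and masses are not known exactly. Their poses are not given: they have to be found in the camera images.
- balance: Fixed lab balance, 258 deep (x) x 190 wide (y) mm. Origin under its centre on the desk; x to its rear, y to its left, z up. Its front (x -130 to -22 mm) is a sloping white panel with a display and a row of four grey keys at x = -100, tops at z = 52 mm. Behind (x -22 to 125, y -75 to 75 mm) stands a glass draught shield, frame top at z = 170 mm, open only at the top.
- cover (a joint): Opening (m) of the clear glass top cover: 0 = fully shut (against its front stop), up to 0.085 = slid back. It slides along the balance's x and is shut by pushing it to -x; about 1.2 N of friction, stays where it is left. The pane is 4 mm thick, its top at balance z = 165 mm.
- cover_grip (a point): Centre of the upright rear (+x) face of the dark wedge-shaped thumb grip on the cover; axes as the balance's. The face is 50 mm wide (y) and reaches from the glass, 13 mm below this point, to 11 mm above it. The grip slopes down ahead of it over 30 mm; behind it the glass is bare. Push this face to -x. Shut, the point is at balance (19, 0, 178) mm.
- tare_key (a joint): Travel of the tare key (m): 0 = up, 0.005 = fully down. Sprung: starts to move at 1 N, about 4 N when fully down; it comes up by itself. It counts as pressed from 0.003.
- tare_top (a point): Centre of the top of the tare key, the only long bar-shaped key, 36 mm wide (y) x 17 mm deep, 7 mm proud of the panel. z of this point is the panel's normal; the key moves down along it.
- power_key (a joint): Travel (m) of the small round key, 17 mm across, at balance y = +73 mm, left end of the row; must stay up.
- menu_key (a joint): Travel (m) of the small round key, 17 mm across, at balance y = +43 mm; its centre is 55 mm to the left (+y) of the tare key's centre; must stay up.
- print_key (a joint): Travel (m) of the small round key, 17 mm across, at balance y = -70 mm, right end of the row; its centre is 58 mm to the right (-y) of the tare key's centre; must stay up.
- beaker: Empty glass beaker, 66 mm across, 83 mm high, loose on the steel pan inside the draught shield; origin at the centre of its underside. Its rim is 12 mm below the cover.
- jar_beige: Small white jar with a beige lid, 30 mm across, 36 mm high, loose on the desk to the left of the balance; origin at the centre of its underside.
- jar_blue: Small white jar with a blue lid, 28 mm across, 42 mm high, loose on the desk to the left of the balance; origin at the centre of its underside.
- forceps: Steel forceps, 125 mm long (its y) and 10 mm high, loose on the desk to the right of the balance; origin at the centre of its underside.
Mind the look-alikes: they are no part of the job. Leave any blue or green look-alike of the beaker alone.

How it is judged:
By the outcome, as a careful person would: the job done as asked, in the order asked, and still so for the second after the job is handed in, with the robot touching nothing.
It also fails if it takes over 42 s, if anything falls off the work surface, if the arm or the gripper's body presses on something with over 40 N, if the wrist force passes 120 N, or if a joint passes its speed limit or range.

ROBOT

A 7-joint arm with a two-finger parallel gripper is mounted at the origin on a cart in front of the work surface, level with it; the furniture and walls round the work are solid. World frame = base frame: x ahead of the robot, y to its left, z up, the work surface at z = 0. Lengths are in m, angles in rad, forces in N, time in s.
With the tool pointing down it reaches from about 0.4 to 0.925 m from the base axis. Payload 5.6 kg.
Tool frame: the origin (TCP) lies on the centre line of the jaws, within the pads' length; the fingertips stand 22 mm ahead of it and the grasp point (between the pads) lies 3 mm ahead of it; x points along the fingers, z is the direction in which the jaws open and shut, and the axes are right-handed (so a half turn about x gives the same grasp; the last joint's range is limited). The gripper opens to 85 mm and grips with 20 to 120 N. Pads are 22 mm wide; open, the fingers measure 114 mm over their backs; the gripper's body (76 mm by 85 mm) begins 54 mm behind the grasp point. The pads swing forward as they close: fully open they stand 13 mm farther back than shut.
Start: joints at [-1.347, 0.468, -0.012, 1.603, 0.006, 1.071, -0.056], TCP at [0.171, 0.627, 0.253] pointing down, gripper open.
Joint ranges: [-2.53, 2.53], [-0.31, 2.02], [-1.57, 1.55], [0.28, 2.44], [-1.29, 4.43], [0.15, 1.84], [-2.92, 2.92]. Speed limits (rad/s): [2.57, 2.57, 3.14, 3.14, 3.14, 3.14, 3.14].

INTERFACE

Orientations are given as a unit quaternion [x, y, z, w].
In Python, from plant import manip, vision gives the robot as it stands.
- The arm moves only by the tool drive_tool, never from a script. Its argument "deltas" is a list of rows, each a list of 4 numbers: the shift along the tool's x, y, z in cm, then the turn about the tool's x in rad. In form: [[x, y, z, yaw], ...]. A call has 1 to 8 rows; each row shifts and turns the pose as measured when the row begins, along the tool's axes as they then stand; what a row does not reach is not made up. A row lasts 1/12 s, in which the tool goes at most 41.7 mm and 7.16 degrees, less where a joint would pass 70% of its speed; a pose out of reach is approached as far as the arm can. A call with a gripper value outside its range is refused whole. "jaw" is the closure in counts, from 0 (fully open) to 255 (shut), set as the call begins (left out, the last holds). The fingers move at their own pace and stop on an object; "squeeze" is the grip in N (left out, the last holds). Time passes only in rows, so rows that do not move let the fingers close. It gives the time, the measured TCP pose, the force and the opening at its end, in the units of the state.
- manip.get_state(): the state, without advancing time (a new reading comes with each control period).
- vision.snapshot(name): name is "side" or "top" or "wrist"; returns a dict with "img" (400x640x3 uint8, red, green, blue), "mtx" (3x3 intrinsics, pixels), "position" and "rotation" of the camera in the world. Camera axes: x right, y down, z forward; pixel columns grow to the right and rows downward; lengths in m; the calibration is good to about 2 mm. A picture is of the moment at which its call begins. There is no depth.
- manip.close_job(): hands the job in, once; it reports no verdict.
The state is a dict: "time_s": time; "joint_positions": joint angles; "dq": joint speeds; "effort": joint torques, N m; "ee_pos": TCP position; "tool_rot": TCP orientation; "contact_force": force on the tool from outside, world axes, zero at the start; "wrist_torque": the same for the moment, N m; "gripper_width": finger opening in m.
Only numpy, scipy, OpenCV 4.12 (cv2) and the standard library are available. Lean on these libraries where they do the work, as an engineer would, in place of code of your own. Each camera call takes 0.05 s, during which the arm holds its last target.

## Working session

There is one attempt and no reset: what is moved stays moved. The work goes in short steps, Python scripts to look and compute and a tool call to move; the robot and the scene stay as the last step left them, time stands still between calls to the robot, and variables do not carry over. Pictures are saved under pics/ and viewed, and the job is handed in when it is done.

Besides the shell and the picture viewer there is one more tool, called after ">>>" as name([rows], argument=value, ...), one row to a line, values as JSON. drive_tool: Moves the arm, as the interface text tells. Its arguments: {"type":"object","properties":{"deltas":{"type":"array","items":{"type":"array","items":{"type":"number"}}},"jaw":{"type":"number"},"squeeze":{"type":"number"}},"required":["deltas"]}

```bash
ls; mkdir -p pics; python3 - <<'E'
from plant import manip, vision
import cv2
s=manip.get_state(); print(s)
for n in("side","top","wrist"):
    d=vision.snapshot(n); cv2.imwrite(f"pics/{n}0.png",d["img"][:,:,::-1]); print(n,d["mtx"],d["position"],d["rotation"])
E
```

```text
pics
{'time_s': 0.0, 'joint_positions': array([-1.34700841,  0.46839591, -0.01158118,  1.60358567,  0.00600331,
        1.07140626, -0.0563081 ]), 'dq': array([ 1.25496590e-03, -6.75370463e-04,  1.87713905e-03,  9.15304424e-05,
        4.23596480e-04,  2.72271108e-04, -4.36636825e-04]), 'effort': array([ 3.26916243e-04, -5.32373428e+01,  2.16200750e-02, -2.51307964e+01,
        1.14226079e-02,  7.84291711e-03,  3.17449107e-06]), 'ee_pos': array([0.17130634, 0.62650053, 0.25234184]), 'tool_rot': array([-0.42944811,  0.56254087,  0.42861847,  0.56161223]), 'contact_force': array([ 0.06408651, -0.15716148,  1.05293147]), 'wrist_torque': array([ 0.03001983,  0.01515866, -0.01768277]), 'gripper_width': 0.08555601618320224}
side [[364.82868142   0.         320.93306058]
 [  0.         364.82868142 201.06078452]
 [  0.           0.           1.        ]] [0.4117898  0.78007487 0.69420303] [-0.0962437   0.89868715 -0.42496447  0.05003758]
top [[405.05876382   0.         319.47319382]
 [  0.         405.05876382 201.85947535]
 [  0.           0.           1.        ]] [0.40793738 0.11256832 0.96712418] [ 0.70988845 -0.69920627  0.0550058  -0.06436886]
wrist [[285.24053097   0.         316.74726499]
 [  0.         285.24053097 198.02921522]
 [  0.           0.           1.        ]] [0.09896721 0.64713088 0.37328404] [0.78600477 0.60010628 0.08933429 0.11869429]
```

View pics/side0.png

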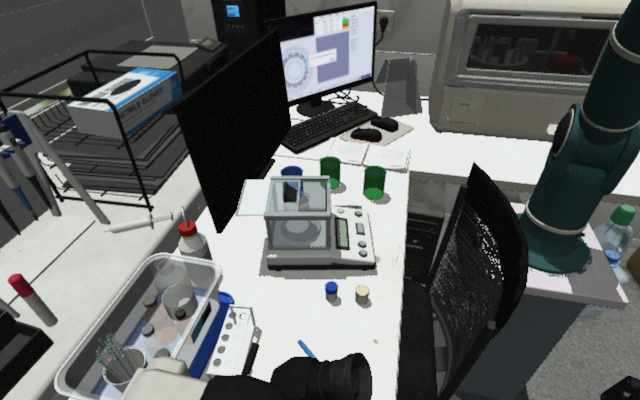

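View pics/top0.png

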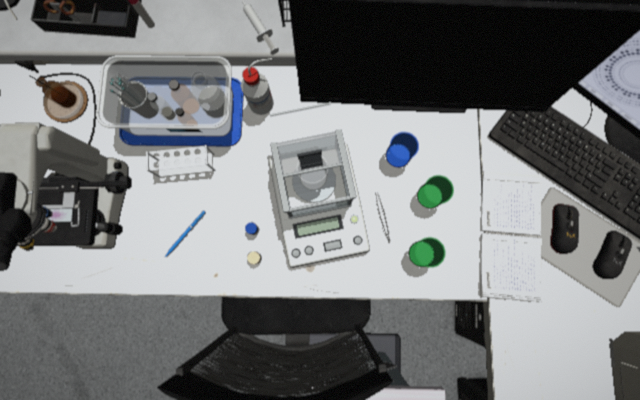

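View pics/wrist0.png

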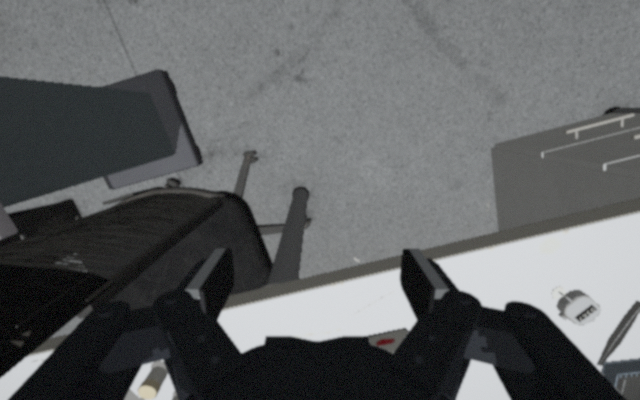

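```bash
cat > h.py <<'E'
import numpy as np, cv2
from scipy.spatial.transform import Rotation as R
CAM={'side':(364.82868142,320.93306058,201.06078452,[0.4117898,0.78007487,0.69420303],[-0.0962437,0.89868715,-0.42496447,0.05003758]),
'top':(405.05876382,319.47319382,201.85947535,[0.40793738,0.11256832,0.96712418],[0.70988845,-0.69920627,0.0550058,-0.06436886])}
def ray(c,u,v):
    f,cx,cy,p,q=CAM[c]; return np.array(p),R.from_quat(q).apply([(u-cx)/f,(v-cy)/f,1])
def onz(c,u,v,z):
    p,d=ray(c,u,v); return p+d*(z-p[2])/d[2]
def proj(c,X):
    f,cx,cy,p,q=CAM[c]; x=R.from_quat(q).inv().apply(np.array(X)-p); return np.array([cx+f*x[0]/x[2],cy+f*x[1]/x[2]])
def tri(u1,u2):
    (p,d),(q,e)=ray('top',*u1),ray('side',*u2)
    s=np.linalg.lstsq(np.c_[d,-e],q-p,rcond=None)[0]
    a=p+s[0]*d;b=q+s[1]*e; return (a+b)/2,np.linalg.norm(a-b)
E
python3 - <<'E'
import cv2
a=cv2.imread('pics/top0.png')[120:275,255:385]; cv2.imwrite('pics/topc.png',cv2.resize(a,None,fx=3.8,fy=3.8,interpolation=cv2.INTER_CUBIC))
a=cv2.imread('pics/side0.png')[160:280,225:390]; cv2.imwrite('pics/sidec.png',cv2.resize(a,None,fx=4.6,fy=4.6,interpolation=cv2.INTER_CUBIC))
E
```

```text
(no output)
```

View pics/topc.png

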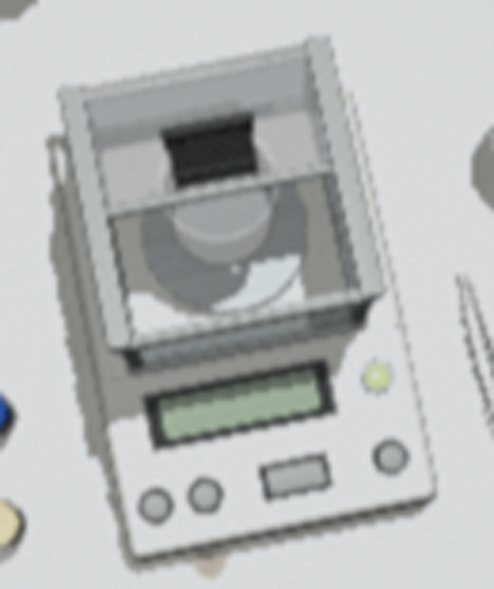

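View pics/sidec.png

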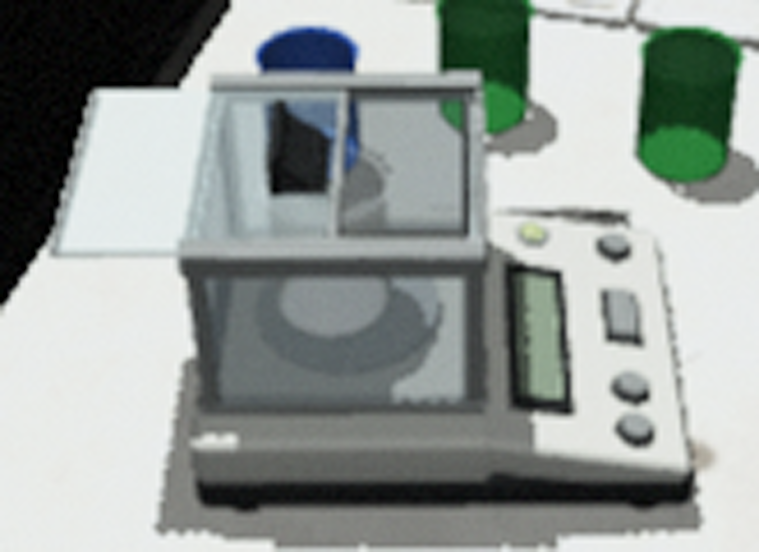

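```bash
python3 - <<'E'
from h import *
t=lambda u,v:((u+.5)/3.8-.5+255,(v+.5)/3.8-.5+120)
s=lambda u,v:((u+.5)/4.6-.5+225,(v+.5)/4.6-.5+160)
K=[((156,505),(635,428)),((205,495),(631,386)),((296,476),(622,314)),((391,457),(614,245))]
B=[(-100,73),(-100,43),(-100,-12),(-100,-70)]
P=[];Q=[]
for (a,b),q in zip(K,B):
    x=onz('top',*t(*a),.052);y=onz('side',*s(*b),.052);m,e=tri(t(*a),s(*b)); print('key',x.round(4),y.round(4),m.round(4),e.round(4)); P.append((x+y)/2);Q.append(q)
F=[((113,350),(490,248),(-22,75)),((380,294),(478,75),(-22,-75)),((63,90),(183,262),(125,75)),((330,40),(213,80),(125,-75))]
for a,b,q in F:
    x=onz('top',*t(*a),.17);y=onz('side',*s(*b),.17);print('fr',x.round(4),y.round(4),tri(t(*a),s(*b))[0].round(4)); P.append((x+y)/2);Q.append(q)
P=np.array(P)[:,:2];Q=np.array(Q)/1000
c=P.mean(0);d=Q.mean(0)
H=(Q-d).T@(P-c);th=np.arctan2(H[0,1]-H[1,0],H[0,0]+H[1,1])
Rm=np.array([[np.cos(th),-np.sin(th)],[np.sin(th),np.cos(th)]])
o=c-Rm@d; print('yaw',th,'origin',o); print((P-(Q@Rm.T+o)).round(4))
np.save('pose.npy',[*o,th])
G=lambda x,y,z:[*(Rm@[x/1000,y/1000]+o),z/1000]
# grip: top-rear edge corners at z=189 ; top view 
for a in [(163,128),(252,112),(175,187),(258,172)]:
    for z in (.165,.189):
        w=onz('top',*t(*a),z); print('grip',a,z,w.round(4),(Rm.T@(w[:2]-o)).round(4))
for a in [(270,98),(275,190),(326,137),(328,193),(345,90),(338,235)]:
    for z in (.165,.189):
        w=onz('side',*s(*a),z); print('gripS',a,z,w.round(4),(Rm.T@(w[:2]-o)).round(4))
print('glass rear',[(Rm.T@(onz('side',*s(*a),.165)[:2]-o)).round(4) for a in [(95,90),(55,252)]])
print('tare',G(-100,-12,52),'grip shut',G(19,0,178))
E
```

```text
key [0.4478 0.1776 0.052 ] [0.4477 0.1836 0.052 ] [0.4481 0.178  0.0459] 0.0001
key [0.4542 0.1487 0.052 ] [0.4536 0.1544 0.052 ] [0.4542 0.1489 0.0464] 0.0005
key [0.4662 0.095  0.052 ] [0.4657 0.1007 0.052 ] [0.4663 0.0949 0.0466] 0.0004
key [0.4783 0.0388 0.052 ] [0.4781 0.044  0.052 ] [0.4786 0.0385 0.0471] 0.0001
fr [0.523  0.1938 0.17  ] [0.5229 0.1935 0.17  ] [0.5229 0.1938 0.1703]
fr [0.5547 0.0542 0.17  ] [0.5566 0.0566 0.17  ] [0.5561 0.0541 0.1681]
fr [0.6642 0.2252 0.17  ] [0.6619 0.233  0.17  ] [0.6657 0.226  0.1634]
fr [0.6942 0.0814 0.17  ] [0.695  0.0902 0.17  ] [0.6977 0.0813 0.163 ]
yaw 0.2190466852055789 origin [0.55985139 0.13053637]
[[ 0.0014  0.0005]
 [ 0.001   0.0008]
 [ 0.0011  0.0008]
 [ 0.0007  0.001 ]
 [ 0.0009 -0.0053]
 [ 0.001   0.0028]
 [-0.0025 -0.0018]
 [-0.0036  0.0013]]
grip (163, 128) 0.165 [0.6452 0.171  0.165 ] [0.0921 0.021 ]
grip (163, 128) 0.189 [0.6381 0.1693 0.189 ] [0.0848 0.0208]
grip (252, 112) 0.165 [0.6547 0.1231 0.165 ] [ 0.091  -0.0279]
grip (252, 112) 0.189 [0.6474 0.1228 0.189 ] [ 0.0837 -0.0266]
grip (175, 187) 0.165 [0.6125 0.1637 
[... 481 characters left out ...]
65 [0.624 0.12  0.165] [ 0.0604 -0.0242]
gripS (326, 137) 0.189 [0.6144 0.1499 0.189 ] [0.0575 0.0071]
gripS (328, 193) 0.165 [0.6108 0.1639 0.165 ] [0.057  0.0215]
gripS (328, 193) 0.189 [0.6018 0.1919 0.189 ] [0.0542 0.0507]
gripS (345, 90) 0.165 [0.6252 0.0779 0.165 ] [ 0.0523 -0.0656]
gripS (345, 90) 0.189 [0.6155 0.1097 0.189 ] [ 0.0498 -0.0324]
gripS (338, 235) 0.165 [0.5975 0.1937 0.165 ] [0.0505 0.0535]
gripS (338, 235) 0.189 [0.5891 0.2203 0.189 ] [0.0481 0.0813]
glass rear [array([ 0.187 , -0.0674]), array([0.1852, 0.0644])]
tare [np.float64(0.46484847355051434), np.float64(0.09709318989496513), 0.052] grip shut [np.float64(0.5783973839491856), np.float64(0.134665053666603), 0.178]
```

```bash
python3 - <<'E'
from h import *
q=[-0.42944811,0.56254087,0.42861847,0.56161223]
M=R.from_quat(q).as_matrix(); print(M.round(4))
for X in [(.171,.627,.25),(.171,.627,.23),(0,0,0.1),(.3,.4,.25),(.64,.146,.25)]: print(X,[proj(c,X).round(0) for c in('top','side')])
th=.219; yb=np.array([-np.sin(th),np.cos(th),0])
z=M[:,2];y=M[:,1]
# rotation about tool x to align z with +-yb
for s in(1,-1):
    v=s*yb; print(s,np.arctan2(-(v@y),v@z))
for z0 in (0,.05,.1,.3):print('mon',z0,onz('top',300,107,z0),onz('top',372,107,z0), 'scope',onz('top',130,180,z0))
E
```

```text
[[-3.000e-04 -9.646e-01  2.637e-01]
 [-1.700e-03  2.637e-01  9.646e-01]
 [-1.000e+00 -1.000e-04 -1.800e-03]]
(0.171, 0.627, 0.25) [array([ 13., 410.]), array([600., 488.])]
(0.171, 0.627, 0.23) [array([ 22., 406.]), array([590., 494.])]
(0, 0, 0.1) [array([380., 486.]), array([556., 213.])]
(0.3, 0.4, 0.25) [array([155., 332.]), array([450., 282.])]
(0.64, 0.146, 0.25) [array([308., 143.]), array([283., 165.])]
1 -0.485878486680003
-1 2.65571416690979
mon 0 [0.81512475 0.17985801 0.        ] [ 0.81714748 -0.0016335   0.        ] scope [0.62082077 0.59353224 0.        ]
mon 0.05 [0.7940733  0.17637916 0.05      ] [0.79599145 0.0042707  0.05      ] scope [0.60981477 0.56866656 0.05      ]
mon 0.1 [0.77302185 0.1729003  0.1       ] [0.77483542 0.01017489 0.1       ] scope [0.59880877 0.54380089 0.1       ]
mon 0.3 [0.68881604 0.15898488 0.3       ] [0.69021132 0.03379168 0.3       ] scope [0.55478477 0.44433819 0.3       ]
```

```bash
python3 - <<'E'
from h import *
print('mon bl',tri((300,107),(222,228)))
print('mon br',tri((550,108),(278,160)))
print('chair l',tri((163,386),(515,300)))
print('chair r',tri((388,382),(476,168)))
print('scope',tri((131,180),(368,358)))
E
```

```text
mon bl (array([0.80007848, 0.17757579, 0.05427283]), np.float64(0.014617334507395389))
mon br (array([ 0.92427577, -0.58527911, -0.23950913]), np.float64(0.005401221826117936))
chair l (array([0.20278855, 0.39102432, 0.22287656]), np.float64(0.00729423801619944))
chair r (array([ 0.21292649, -0.00322454,  0.20132109]), np.float64(0.004328929237033828))
scope (array([0.48932379, 0.50012757, 0.21237808]), np.float64(0.17066338501068165))
```

>>> drive_tool([
  [-2,0,0,-0.12],
  [-2,0,0,-0.12],
  [-2,0,0,-0.12],
  [-2,0,0,-0.12],
  [0,0,0,-0.01],
  [0,0,0,0],
], jaw=255, squeeze=20)

```text
time_s: 0.65
ee_pos: [0.1707, 0.6248, 0.3313]
tool_rot: [0.559, -0.439, -0.555, -0.432]
contact_force: [0.4, 0.8, -1.1]
gripper_width: 0.0125
```

```bash
cat > b.py <<'E'
from h import *
from plant import manip
o=np.array([.5598,.1302]);th=.219
bx=np.array([np.cos(th),np.sin(th),0]);by=np.array([-np.sin(th),np.cos(th),0])
def st():
    s=manip.get_state();p=s['ee_pos'];d=p-[*o,0];M=R.from_quat(s['tool_rot']).as_matrix()
    print('t',s['time_s'],'bal',(d@bx).round(4),(d@by).round(4),'z',p[2].round(4),'yawerr',np.arctan2(-(by@M[:,1]),by@M[:,2]).round(3),'down',M[:,0].round(3),'w',s['gripper_width'],'F',s['contact_force'].round(2), 'Fb',(s['contact_force']@bx).round(2))
if __name__=='__main__': st()
E
python3 b.py
```

```text
t 0.65 bal -0.2723 0.5674 z 0.3313 yawerr 0.025 down [-0.002 -0.01  -1.   ] w 0.012482701437142203 F [ 0.43  0.78 -1.09] Fb 0.59
```

>>> drive_tool([
  [0,-1.3,-3.5,0.02],
  [0,-1.3,-3.5,0],
  [0,-1.3,-3.5,0],
  [0,-1.3,-3.5,0],
  [0,-1.3,-3.5,0],
  [0,-1.3,-3.5,0],
  [0,-1.3,-3.5,0],
  [0,-1.3,-3.5,0],
])

```text
time_s: 1.32
ee_pos: [0.3306, 0.3681, 0.3224]
tool_rot: [0.553, -0.449, -0.552, -0.434]
contact_force: [0.7, 1.2, 0.9]
gripper_width: 0.0002
```

```bash
python3 b.py
```

```text
t 1.3167 bal -0.172 0.282 z 0.3224 yawerr 0.003 down [-0.013 -0.018 -1.   ] w 0.00015347187781748246 F [0.69 1.22 0.89] Fb 0.94
```

>>> drive_tool([
  [0,-2.7,-2.7,0],
  [0,-2.7,-2.7,0],
  [0,-2.7,-2.7,0],
  [0,-2.7,-2.7,0],
  [0,-2.7,-2.7,0],
  [0,-2.7,-2.7,0],
  [0,-2.7,-2.7,0],
  [0,-2.7,-2.7,0],
])

```text
time_s: 1.98
ee_pos: [0.5921, 0.1881, 0.3141]
tool_rot: [-0.548, 0.458, 0.55, 0.434]
contact_force: [1.2, 0.8, 1.1]
gripper_width: -0.0001
```

```bash
python3 b.py
```

```text
t 1.9833 bal 0.0441 0.0495 z 0.3141 yawerr -0.013 down [-0.023 -0.024 -0.999] w -7.246434722608415e-05 F [1.16 0.81 1.14] Fb 1.31
```

>>> drive_tool([
  [0,-2.4,-1.7,0],
  [0,-2.4,-1.7,0],
  [0,-2.2,-1.5,0],
  [2,0,0,0],
  [2,0,0,0],
  [2,0,0,0],
  [0,0,0,0.01],
  [0,0,0,0],
])

```text
time_s: 2.65
ee_pos: [0.6767, 0.1357, 0.2389]
tool_rot: [-0.538, 0.475, 0.539, 0.441]
contact_force: [0.4, -0.5, -0.3]
gripper_width: 0.0004
```

```bash
python3 b.py; python3 - <<'E'
from plant import vision
import cv2
a=vision.snapshot('top')['img'][:,:,::-1]; b=vision.snapshot('side')['img'][:,:,::-1]
cv2.imwrite('pics/t1.png',cv2.resize(a[60:280,220:420],None,fx=2.7,fy=2.7)); cv2.imwrite('pics/s1.png',cv2.resize(b[90:290,190:400],None,fx=3,fy=3))
E
```

```text
t 2.65 bal 0.1153 -0.02 z 0.2389 yawerr -0.058 down [-0.032 -0.037 -0.999] w 0.0004073391208910287 F [ 0.35 -0.53 -0.35] Fb 0.23
```

View pics/t1.png

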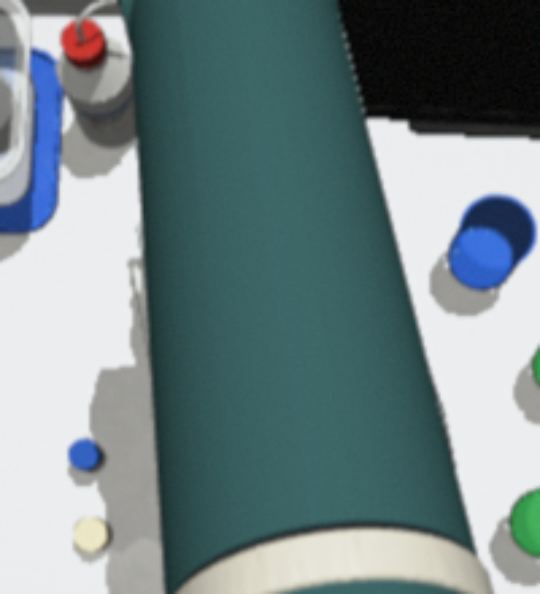

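View pics/s1.png

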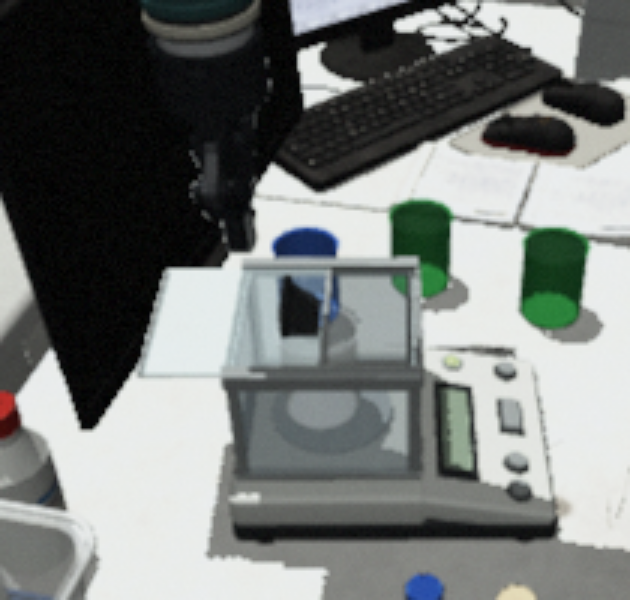

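```bash
python3 - <<'E'
from h import *
for l in (0,.009,.022): print(l,proj('side',np.array([.6767,.1357,.2389])+l*np.array([-.032,-.037,-.999])))
E
```

```text
0 [269.28179011 164.53533008]
0.009 [269.83899368 167.79330327]
0.022 [270.6299325  172.41792815]
```

>>> drive_tool([
  [0,0,1,-0.03],
  [0,0,1,-0.03],
  [1,0,0,0],
  [1,0,0,0],
  [0,0,0,0],
  [0,0,0,0],
])

```text
time_s: 3.25
ee_pos: [0.6734, 0.1609, 0.2225]
tool_rot: [0.555, -0.452, -0.554, -0.424]
contact_force: [0.1, -0.6, 0.3]
gripper_width: -0.0002
```

```bash
python3 b.py; python3 - <<'E'
from plant import vision
import cv2
b=vision.snapshot('side')['img'][:,:,::-1];cv2.imwrite('pics/side2.png',b)
cv2.imwrite('pics/s2.png',cv2.resize(b[130:250,210:350],None,fx=5,fy=5,interpolation=cv2.INTER_CUBIC))
b=vision.snapshot('wrist')['img'][:,:,::-1];cv2.imwrite('pics/w2.png',b)
E
```

```text
t 3.25 bal 0.1176 0.0053 z 0.2225 yawerr 0.014 down [-0.023 -0.032 -0.999] w -0.00018679392698060817 F [ 0.14 -0.6   0.32] Fb 0.01
```

View pics/s2.png

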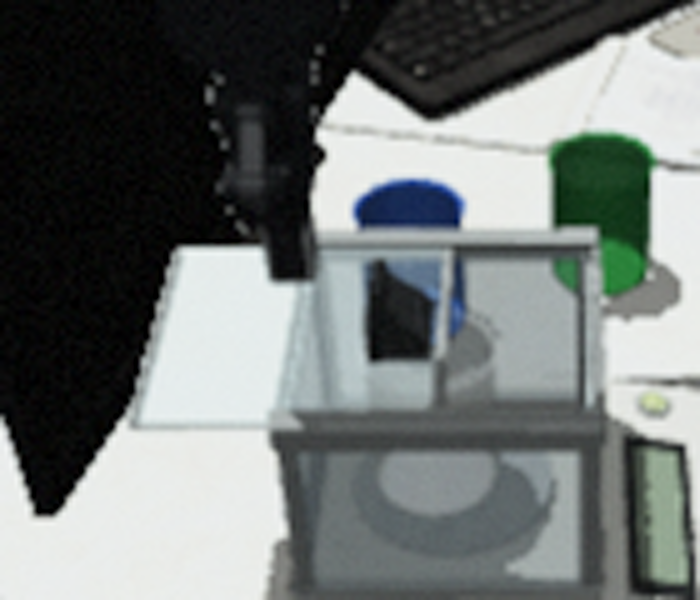

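View pics/w2.png

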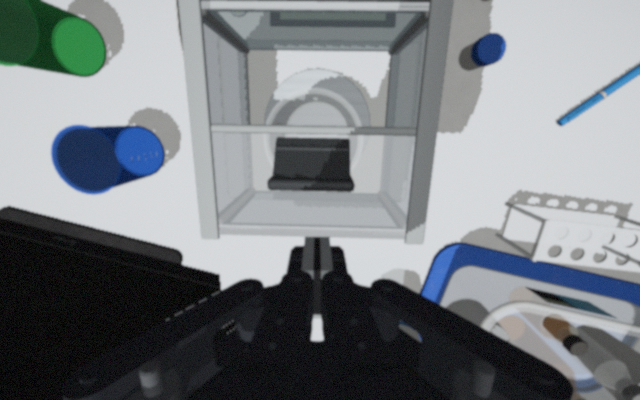

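>>> drive_tool([
  [0,1.0,-0.2,0],
  [0,0.2,-0.2,0.01],
  [0.8,0,0,0],
  [0.8,0,0,0],
  [0.5,0,0,0],
  [0,0,0,0],
  [0,0,0,0],
])

```text
time_s: 3.93
ee_pos: [0.6636, 0.1515, 0.2002]
tool_rot: [0.553, -0.456, -0.55, -0.428]
contact_force: [0.1, 0.1, 0.2]
gripper_width: 0.0003
```

```bash
python3 b.py; python3 - <<'E'
from plant import vision
import cv2
b=vision.snapshot('side')['img'][:,:,::-1]
cv2.imwrite('pics/s3.png',cv2.resize(b[130:250,210:350],None,fx=5,fy=5,interpolation=cv2.INTER_CUBIC))
E
```

```text
t 3.9333 bal 0.1059 -0.0018 z 0.2002 yawerr -0.0 down [-0.022 -0.033 -0.999] w 0.000288094021406931 F [0.12 0.13 0.15] Fb 0.14
```

View pics/s3.png

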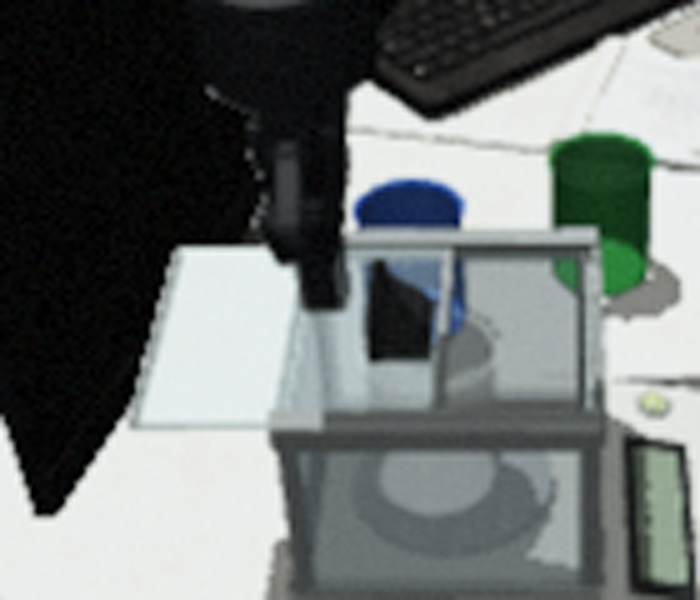

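>>> drive_tool([
  [0.3,0,0,0],
  [0,0.5,0.1,0],
  [0,0.5,0.1,0],
  [0,0.5,0,0],
  [0,0.5,0,0],
  [0,0.5,0,0],
])

```text
time_s: 4.48
ee_pos: [0.6382, 0.1479, 0.1976]
tool_rot: [0.554, -0.455, -0.549, -0.429]
contact_force: [0.9, 0.7, -0.9]
gripper_width: 0.0
```

```bash
python3 b.py; python3 - <<'E'
from plant import vision
import cv2
b=vision.snapshot('side')['img'][:,:,::-1]
cv2.imwrite('pics/s4.png',cv2.resize(b[130:250,210:350],None,fx=5,fy=5,interpolation=cv2.INTER_CUBIC))
E
```

```text
t 4.4833 bal 0.0804 0.0003 z 0.1976 yawerr -0.0 down [-0.018 -0.033 -0.999] w 3.4716561258183536e-05 F [ 0.85  0.71 -0.85] Fb 0.99
```

View pics/s4.png

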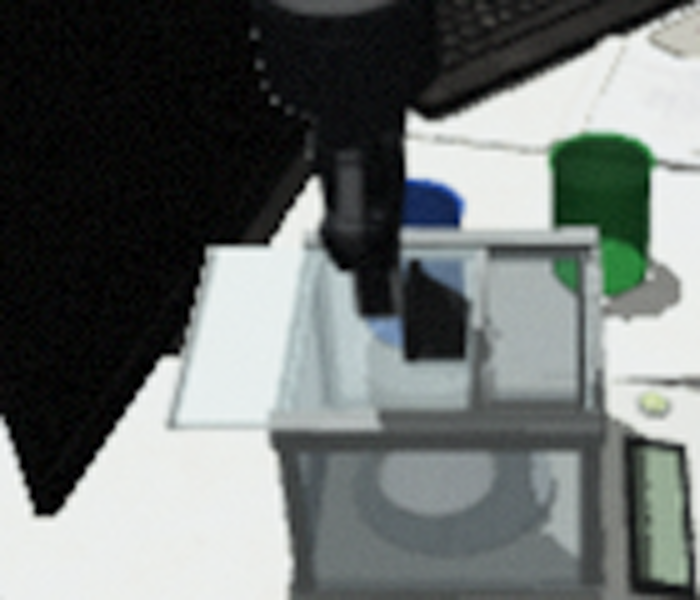

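>>> drive_tool([
  [0,0.6,0,0],
  [0,0.6,0,0],
  [0,0.6,0,0],
  [0,0.6,0,0],
  [0,0.6,0,0],
  [0,0.5,0,0],
  [0,0.4,0,0],
  [0,0.3,0,0],
])

```text
time_s: 5.2
ee_pos: [0.5919, 0.138, 0.1996]
tool_rot: [0.554, -0.455, -0.549, -0.429]
contact_force: [1.6, 0.9, -1.2]
gripper_width: 0.0002
```

```bash
python3 b.py
```

```text
t 5.2 bal 0.033 0.0006 z 0.1996 yawerr 0.0 down [-0.018 -0.032 -0.999] w 0.00024521666413044745 F [ 1.59  0.9  -1.2 ] Fb 1.75
```

>>> drive_tool([
  [0.1,0.2,0,0],
  [0,0.2,0,0],
  [0,0.2,0,0],
  [0,0.2,0,0],
])

```text
time_s: 5.53
ee_pos: [0.5885, 0.1372, 0.1997]
tool_rot: [0.557, -0.451, -0.546, -0.433]
contact_force: [8.2, 1.9, -5.7]
gripper_width: -0.0
```

```bash
python3 b.py
```

```text
t 5.5333 bal 0.0296 0.0006 z 0.1997 yawerr 0.0 down [-0.004 -0.029 -1.   ] w -2.9847920224157387e-05 F [ 8.23  1.88 -5.7 ] Fb 8.44
```

>>> drive_tool([
  [0,-0.6,0,0],
  [0,-1.5,0,0],
  [-2,0,0,0],
  [-2,0,0,0],
  [-2,0,0,0],
  [0,0,0,0],
])

```text
time_s: 6.03
ee_pos: [0.6085, 0.1435, 0.2589]
tool_rot: [0.555, -0.454, -0.549, -0.43]
contact_force: [0.5, -0.5, 0.1]
gripper_width: -0.0002
```

```bash
python3 b.py; python3 - <<'E'
from plant import vision
import cv2
b=vision.snapshot('side')['img'][:,:,::-1]
cv2.imwrite('pics/s5.png',cv2.resize(b[130:250,210:350],None,fx=5,fy=5,interpolation=cv2.INTER_CUBIC))
d=vision.snapshot('wrist');b=d['img'][:,:,::-1];cv2.imwrite('pics/w5.png',b);print(d['position'],d['rotation'])
E
```

```text
t 6.0333 bal 0.0505 0.0024 z 0.2589 yawerr 0.0 down [-0.015 -0.032 -0.999] w -0.00022902567288794257 F [ 0.54 -0.51  0.09] Fb 0.42
[0.53648997 0.13167544 0.37950798] [0.61782673 0.77424685 0.09753993 0.09652928]
```

View pics/s5.png

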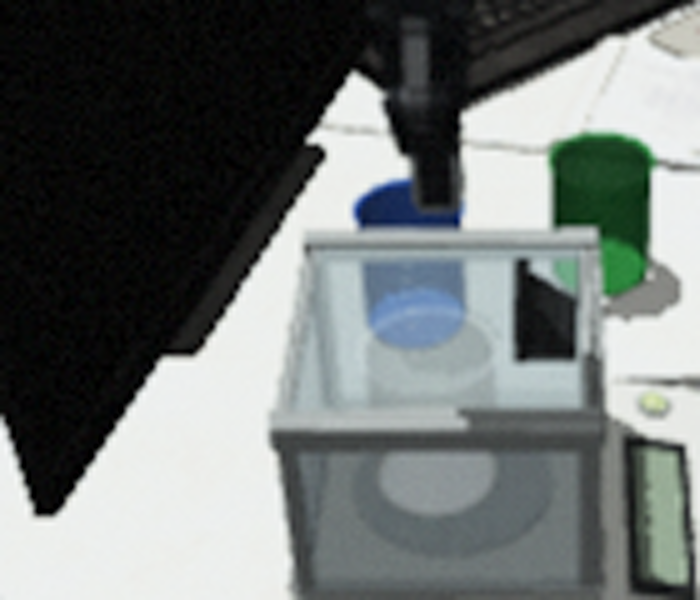

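View pics/w5.png

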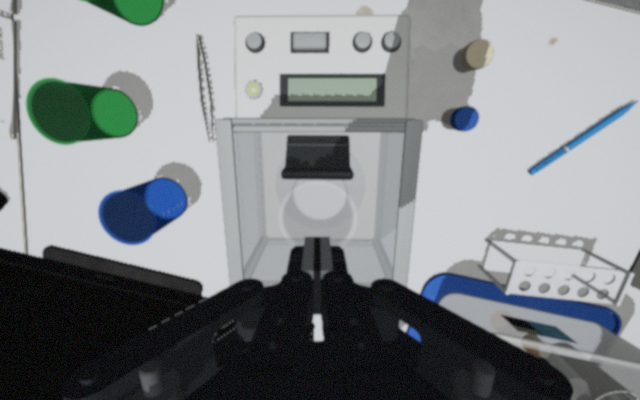

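```bash
python3 - <<'E'
from h import *
from b import o,bx,by
CAM['wrist']=(285.24053097,316.74726499,198.02921522,[0.53648997,0.13167544,0.37950798],[0.61782673,0.77424685,0.09753993,0.09652928])
for u in [(310,41),(255,42),(362,40),(391,40)]:
    w=onz('wrist',*u,.052);d=w-[*o,0];print(u,w.round(4),d@bx,d@by)
w=onz('top',333.1,245,.052);d=w-[*o,0];print('top',d@bx,d@by)
E
```

```text
(310, 41) [0.4654 0.0989 0.052 ] -0.09897494238984489 -0.010021467443720514
(255, 42) [0.4784 0.0431 0.052 ] -0.09838053780933037 -0.06729072771213238
(362, 40) [0.4531 0.151  0.052 ] -0.09958095637113837 0.04350584332610727
(391, 40) [0.4469 0.18   0.052 ] -0.09940197635111678 0.07313554693062317
top -0.09949826131062438 -0.015200838760287924
```

>>> drive_tool([
  [0,3.0,-0.3,0],
  [0,3.0,-0.3,0],
  [0,3.0,-0.3,0],
  [0,3.0,-0.3,0],
  [0,3.0,-0.2,0],
  [0,0,0,0],
  [0,0,0,0],
])

```text
time_s: 6.72
ee_pos: [0.4513, 0.0935, 0.2501]
tool_rot: [-0.55, 0.461, 0.554, 0.422]
contact_force: [-0.2, 0.1, -0.6]
gripper_width: -0.0003
```

```bash
python3 b.py
```

```text
t 6.7167 bal -0.1138 -0.0122 z 0.2501 yawerr 0.001 down [-0.038 -0.04  -0.998] w -0.00034430278379706826 F [-0.18  0.13 -0.61] Fb -0.14
```

>>> drive_tool([
  [1.5,-1.0,0.1,0],
  [2.5,-0.5,0.1,0],
  [2.5,-0.3,0.1,0],
  [2.5,-0.2,0.1,0],
  [2.0,-0.2,0,0],
  [1,0,0,0],
  [0,0,0,0],
])

```text
time_s: 7.3
ee_pos: [0.4711, 0.0988, 0.1213]
tool_rot: [-0.55, 0.461, 0.554, 0.422]
contact_force: [-1.3, -0.6, 0.4]
gripper_width: 0.0001
```

```bash
python3 b.py
```

```text
t 7.3 bal -0.0934 -0.0113 z 0.1213 yawerr 0.002 down [-0.039 -0.041 -0.998] w 9.834227667269065e-05 F [-1.26 -0.6   0.38] Fb -1.36
```

>>> drive_tool([
  [1.0,0.4,0.1,0],
  [1.0,0,0,0],
  [1.0,0,0,0],
  [0.4,0,0,0],
  [0,0,0,0],
  [0,0,0,0],
])

```text
time_s: 7.8
ee_pos: [0.468, 0.098, 0.0842]
tool_rot: [-0.55, 0.462, 0.554, 0.421]
contact_force: [0.8, -0.7, 1.0]
gripper_width: 0.0001
```

```bash
python3 b.py; python3 - <<'E'
from plant import vision
import cv2
b=vision.snapshot('side')['img'][:,:,::-1]
cv2.imwrite('pics/s6.png',cv2.resize(b[170:270,310:400],None,fx=6,fy=6,interpolation=cv2.INTER_CUBIC))
b=vision.snapshot('wrist')['img'][:,:,::-1];cv2.imwrite('pics/w6.png',b)
E
```

```text
t 7.8 bal -0.0966 -0.0115 z 0.0842 yawerr 0.002 down [-0.04  -0.042 -0.998] w 7.768212280008266e-05 F [ 0.76 -0.68  0.97] Fb 0.6
```

View pics/s6.png

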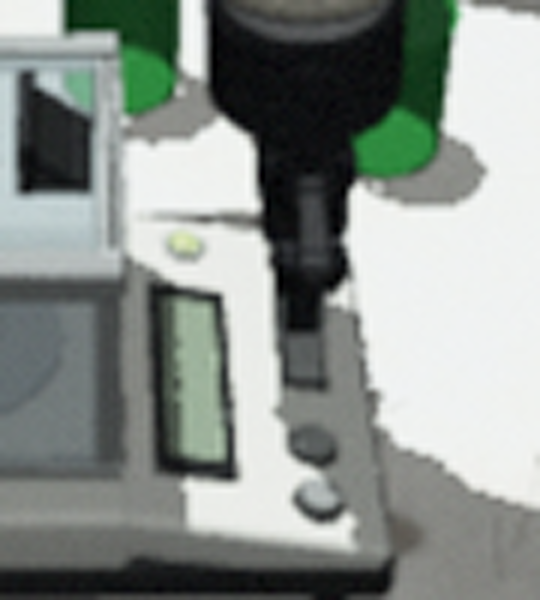

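View pics/w6.png

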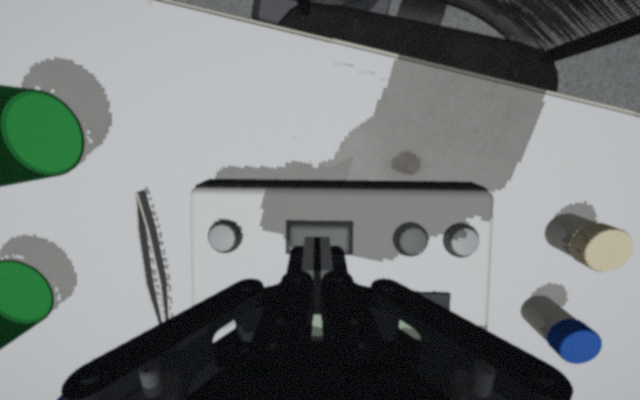

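>>> drive_tool([
  [0.3,0.3,0,0],
  [0.3,0,0,0],
  [0.2,0,0,0],
  [0,0,0,0],
])

```text
time_s: 8.23
ee_pos: [0.4657, 0.0974, 0.0777]
tool_rot: [-0.551, 0.461, 0.553, 0.422]
contact_force: [0.1, 0.1, -0.1]
gripper_width: 0.0001
```

```bash
python3 b.py
```

```text
t 8.2333 bal -0.099 -0.0116 z 0.0777 yawerr 0.002 down [-0.036 -0.04  -0.999] w 0.00010965725863716329 F [ 0.12  0.09 -0.1 ] Fb 0.14
```

Tip at z ≈ 55.7 mm, no contact yet. Small steps down.

>>> drive_tool([
  [0.2,0,0,0],
  [0.15,0,0,0],
  [0,0,0,0],
])

```text
time_s: 8.48
ee_pos: [0.4663, 0.0975, 0.0744]
tool_rot: [-0.551, 0.46, 0.553, 0.423]
contact_force: [0.4, -0.1, 1.3]
gripper_width: -0.0003
```

```bash
python3 b.py
```

```text
t 8.4833 bal -0.0984 -0.0116 z 0.0744 yawerr 0.002 down [-0.035 -0.039 -0.999] w -0.0002593337925075555 F [ 0.44 -0.1   1.29] Fb 0.41
```

>>> drive_tool([
  [0.15,0,0,0],
  [0.15,0,0,0],
  [0,0,0,0],
])

```text
time_s: 8.73
ee_pos: [0.4668, 0.0976, 0.0717]
tool_rot: [-0.551, 0.46, 0.553, 0.423]
contact_force: [-2.1, 0.5, 3.6]
gripper_width: 0.0002
```

```bash
python3 b.py
```

```text
t 8.7333 bal -0.0979 -0.0116 z 0.0717 yawerr 0.002 down [-0.034 -0.039 -0.999] w 0.00016413574998280816 F [-2.07  0.55  3.64] Fb -1.91
```

>>> drive_tool([
  [0.15,0,0,0],
  [0,0,0,0],
])

```text
time_s: 8.9
ee_pos: [0.4669, 0.0976, 0.0708]
tool_rot: [-0.551, 0.46, 0.553, 0.423]
contact_force: [-1.4, 0.2, 6.9]
gripper_width: 0.0002
```

```bash
python3 b.py
```

```text
t 8.9 bal -0.0978 -0.0116 z 0.0708 yawerr 0.002 down [-0.034 -0.039 -0.999] w 0.0002330006120565647 F [-1.38  0.24  6.87] Fb -1.29
```

```bash
python3 b.py; python3 - <<'E'
from plant import vision
import cv2
b=vision.snapshot('side')['img'][:,:,::-1]
cv2.imwrite('pics/s7.png',cv2.resize(b[200:265,330:390],None,fx=9,fy=9,interpolation=cv2.INTER_CUBIC))
E
```

```text
t 8.9 bal -0.0978 -0.0116 z 0.0708 yawerr 0.002 down [-0.034 -0.039 -0.999] w 0.0002330006120565647 F [-1.38  0.24  6.87] Fb -1.29
```

View pics/s7.png

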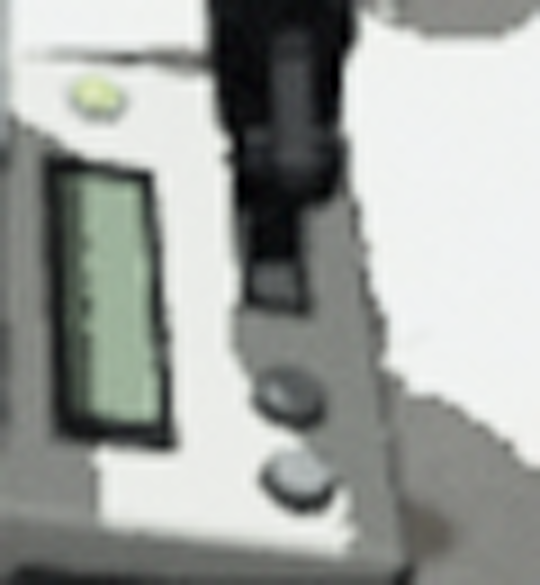

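>>> drive_tool([
  [-0.3,0,0,0],
  [-0.5,0,0,0],
  [-1,0,0,0],
  [-2,0,0,0],
  [-2,0,0,0],
  [-2,0,0,0],
  [0,0,0,0],
  [0,0,0,0],
])

```text
time_s: 9.62
ee_pos: [0.4684, 0.1002, 0.1537]
tool_rot: [-0.551, 0.461, 0.553, 0.423]
contact_force: [-0.7, 0.6, -1.2]
gripper_width: -0.0
```

```bash
python3 b.py; python3 - <<'E'
from plant import vision
import cv2
b=vision.snapshot('side')['img'][:,:,::-1]
cv2.imwrite('pics/s8.png',cv2.resize(b[160:310,225:405],None,fx=4,fy=4,interpolation=cv2.INTER_CUBIC))
b=vision.snapshot('wrist')['img'][:,:,::-1];cv2.imwrite('pics/w8.png',b)
E
```

```text
t 9.6167 bal -0.0957 -0.0095 z 0.1537 yawerr 0.001 down [-0.036 -0.04  -0.999] w -1.626046827340133e-05 F [-0.67  0.57 -1.2 ] Fb -0.53
```

View pics/s8.png

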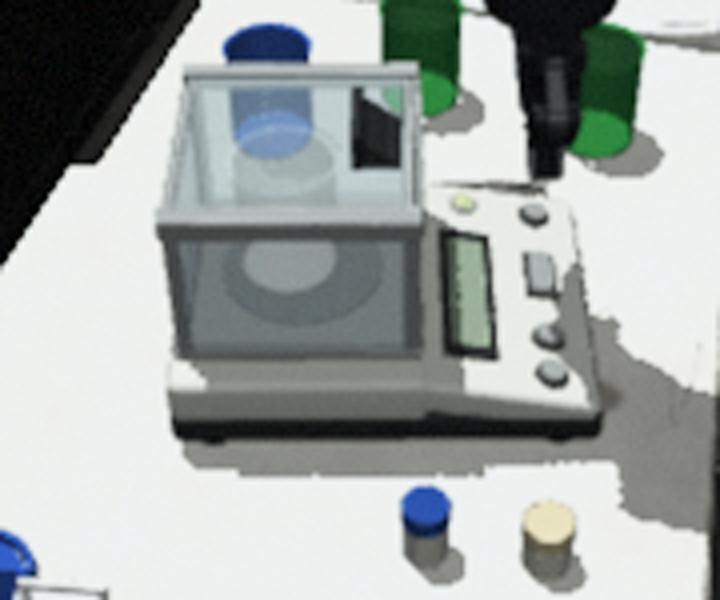

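View pics/w8.png

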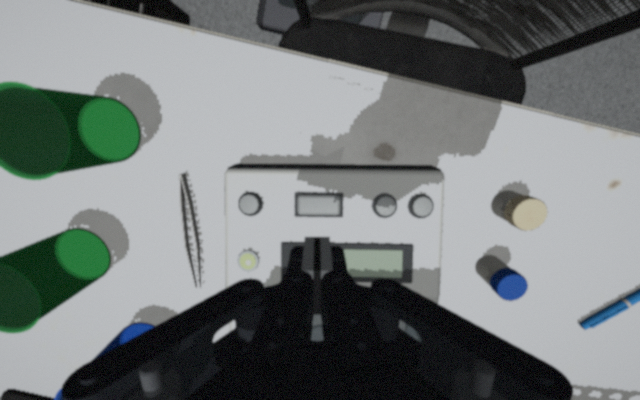

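```bash
python3 - <<'E'
from h import *
from b import o,bx,by
for u in [(352,166),(399,168)]:
    w=onz('side',(u[0]+.5)/4-.5+225,(u[1]+.5)/4-.5+160,.165)-[*o,0];print(u,(w@bx).round(4),(w@by).round(4))
E
```

```text
(352, 166) 0.0189 0.0207
(399, 168) -0.008 0.0228
```

Grip face measures 18.9 mm (shut = 19 mm). The cover is shut, the key is up and the arm is clear, so I'm handing in.

```bash
python3 -c "
from plant import manip
print(manip.close_job())"
```

```text
the job is handed in; nothing more can be done
None
```

I pushed the glass cover shut with the closed fingertips, pressed the tare key down and let it come up, then handed the job in at about 9.7 s. No verdict was reported.

- **Cover:** I pushed it until it met its front stop, with about 8 N of push at the stop. Afterwards the rear face of the grip measured 18.9 mm, against 19 mm when shut.
- **Tare key:** The fingertip went down about 4–5 mm from first contact and the force rose to 6.9 N. That is above the 4 N of a fully pressed key, so I take it as bottomed. In the picture after release the key stood up again.
- **Everything else:** The other three keys looked up. The beaker, jars and forceps appeared where they were. I judged these by eye and did not measure them.
- **Disagreements:**
  - Triangulating across the two cameras put the key tops about 5 mm and the rear of the shield frame about 7 mm lower than the given heights. I used the given heights, and the contacts agreed with them.
  - The tool tilted 2–3° from vertical during the moves and I allowed for it.

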